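# Hold down the clock radio's recessed set button with the setting pin

### The job

Take the orange-handled setting pin out of its wooden stand and, with its black rubber tip, press down the recessed button inside the red ring on the clock radio, holding the pin square to the sloping panel and pressing lightly (under 10 N). Keep the button down like that for two seconds and finish while still holding the pin there, gripped and pressing: do not let go or put it back. Leave the button in the blue ring and everything else on the bedside table alone.

Things in the scene. Friction and masses are not known exactly. Their poses are not given: they have to be found in the camera images.
- pin: Setting pin, about 60 g, 116 mm long, round about its z axis (yaw means nothing). Origin: centre of the rubber tip's end; z runs to the handle. Black rubber tip 7 mm wide, z 0 to 35 mm; steel boss 16 mm wide, 35 to 50; steel collar 26 mm wide, 50 to 54; orange handle 18 mm wide, 54 to 116. At the start upright, tip down in the stand's hole, collar resting on the stand's top.
- pin_tip (a point): Centre of the rubber tip's end (the pin's origin), axes as the pin's.
- pin_grip (a point): Point on the pin's axis 90 mm above the tip, a good height on the handle to grip (26 mm below the handle's top end).
- stand: Dark wood block 70 x 70 x 58 mm high with a 20 mm hole down through its middle; it stays put. Origin at the centre of its underside, on the table. Lift the pin 60 mm straight up to clear it.
- clock: White wedge-shaped clock radio 130 mm deep (x), 170 mm wide (y), about 50 mm high in front, 97 mm at the back; it stays put. Origin: centre of its underside, on the table; x points from the low front (black display) to the high back, z up. It may stand left or right of the stand, turned up to 0.4 rad.
- panel: The clock's sloping top panel, a plate 138 mm (x, up the slope) x 170 mm (y) x 16 mm thick, tilted 20 degrees to the clock's front; it carries the two buttons. Origin: centre of its underside; z is its outward normal, along which the pin's z axis must lie when pressing; top face at z = 16 mm.
- red_mark (a point): Centre of the mouth of the red-ringed hole, level with the panel's top face, 24 mm down the slope from the panel's centre and 34 mm to its +y side; axes as the panel's. The hole is 17 mm wide; the red button's cap, 14.6 mm wide, lies 2.5 mm below the mouth.
- blue_mark (a point): Centre of the mouth of the blue-ringed hole, the same 34 mm to the panel's -y side. Not to be used.
- red_button (a joint): Travel of the red button in m, along the panel's inward normal: 0 = up, 0.008 = stop. It counts as held down beyond 0.003; 4 to 6 mm is a good press. The spring takes about 1 N to start and rises to about 4 N at the stop; beyond the stop it is hard.
- blue_button (a joint): Travel of the blue button, the same; must stay up.
- phone: Black phone, 75 x 150 x 9 mm, lying flat beyond the clock. Origin under its centre. Leave alone.
- mug: Blue mug, 80 mm wide, 90 mm high, handle to its +y. Origin under its centre. Leave alone.
- remote: Grey remote control, 42 x 140 x 18 mm, lying near the robot. Origin under its centre. Leave alone.
- jar: Amber jar with a white cap, 50 mm wide, 80 mm high. Origin under its centre. Leave alone.
- book: Green book lying flat, 136 x 195 x 28 mm. Origin under its centre. Leave alone.
- glasses_case: Blue glasses case, 70 x 160 x 45 mm. Origin under its centre. Leave alone.

How it is judged:
By the outcome, as a careful person would: the job done as asked, in the order asked, and still so for the second after the job is handed in, while the arm keeps its last pose, push and grip.
It also fails if it takes over 42 s, if anything falls off the work surface, if the arm or the gripper's body presses on something with over 40 N, if the wrist force passes 120 N, or if a joint passes its speed limit or range.

### The arm

A 6-joint arm with a two-finger parallel gripper is mounted at the origin on the work surface. World frame = base frame: x ahead of the robot, y to its left, z up, the work surface at z = 0. Lengths are in m, angles in rad, forces in N, time in s.
With the tool pointing down it reaches from about 0.325 to 0.775 m from the base axis. Payload 5.5 kg.
Tool frame: the origin (TCP) lies midway between the tips of the shut fingers; the grasp point (between the pads) lies 19 mm behind it; z points along the fingers, y is the line along which they close (so a half turn about z gives the same grasp; the last joint's range is limited). The gripper opens to 85 mm and grips with 20 to 120 N. Pads are 22 mm wide; open, the fingers measure 114 mm over their backs; the gripper's body (76 mm by 85 mm) begins 54 mm behind the grasp point. The pads swing forward as they close: fully open they stand 13 mm farther back than shut.
Start: joints at [1.155, 0.091, 1.231, -0, 1.82, -0.057], TCP at [0.211, 0.562, 0.204] pointing down, gripper open.
Joint ranges: [-2.87, 2.87], [-0.86, 2.18], [0.17, 2.46], [-1.51, 4.65], [0.06, 2.69], [-2.65, 2.65]. Speed limits (rad/s): [2.57, 2.57, 3.01, 3.14, 3.14, 3.14].

### API

Orientations are given as a unit quaternion [w, x, y, z].
In Python, from workcell import * gives the robot as it stands.
- The arm moves only by the shell command python3 -m creep 'ROWS' [OPENING] [FORCE]. ROWS is JSON, one flat list of numbers, 4 for each row, row after row: the shift along the tool's x, y, z in mm, then the turn about the tool's z in rad. In form: [tx, ty, tz, yaw, tx, ty, tz, yaw, ...]. A call has 1 to 10 rows; each row is the pose to reach, as a shift and turn from the pose commanded when the call began, along the tool's axes at that moment; what a row does not reach only later rows make up. A row lasts 1/10 s, in which the tool goes at most 50 mm and 8.59 degrees, less where a joint would pass 70% of its speed; a pose out of reach is approached as far as the arm can. A call with a gripper value outside its range is refused whole. OPENING is the opening, from 0 (shut) to 1 (fully open), set as the call begins (- or left out, the last holds). The fingers move at their own pace and stop on an object; FORCE is the grip in N (left out, the last holds). Time passes only in rows, so rows that repeat a pose let the fingers close. It gives the time, the measured TCP pose, the force, the opening and the grip force at its end, in the units of the state.
- observe(): the state, without advancing time (a new reading comes with each control period).
- capture(name): name is "scene" or "top"; returns a dict with "image" (480x640x3 uint8, blue, green, red), "K" (3x3 intrinsics, pixels), "k1" (the pictures are not rectified: a ray, as slopes to the right and down, at radius r is drawn at 1 + k1 r^2 times it, then the intrinsics apply), "R" (3x3) and "t" (3): a world point X has camera coordinates R X + t. Camera axes: x right, y down, z forward; pixel columns grow to the right and rows downward; lengths in m; the calibration is good to about 2 mm. A picture is of the moment at which its call begins. There is no depth.
- sign_off(): hands the job in; it is judged then, once.
The state is a dict: "time": time; "qpos": joint angles; "dq": joint speeds; "joint_torque": joint torques, N m; "eef_pos": TCP position; "tcp_rot": TCP orientation; "force": force on the tool from outside, world axes, zero at the start; "ft_torque": the same for the moment, N m; "finger_gap": finger opening in m; "grip_force": force on a finger pad.
Only numpy, scipy, OpenCV 4.12 (cv2) and the standard library are available. Lean on these libraries where they do the work, as an engineer would, in place of code of your own. Each camera call takes 0.05 s, during which the arm holds its last target. There are 200 camera calls.

## Working session

There is one attempt and no reset: what is moved stays moved. The work goes in short steps, Python scripts to look and compute and a shell command to move; the robot and the scene stay as the last step left them, time stands still between calls to the robot, and variables do not carry over. Pictures are saved under pics/ and viewed, at most 10 in all, crops included, and the job is handed in when it is done.

```bash
mkdir -p pics; ls; python3 - <<'E'
from workcell import *
import cv2,pickle
s=observe();print({k:s[k] for k in("time","eef_pos","tcp_rot","finger_gap","force")})
d={n:capture(n) for n in("scene","top")}
pickle.dump(d,open("d0.pkl","wb"))
for n in d: cv2.imwrite(f"pics/{n}0.png",d[n]["image"]);print(n,d[n]["K"],d[n]["k1"],d[n]["R"],d[n]["t"])
E
```

```text
pics
{'time': 0.0, 'eef_pos': array([0.21055607, 0.56148989, 0.20311897]), 'tcp_rot': array([-2.29578530e-04,  1.78429109e-01,  9.83952267e-01, -9.68137890e-04]), 'finger_gap': 0.08519864162888913, 'force': array([ 0.3807229 , -0.03339108, -0.2811153 ])}
scene [[502.43272932   0.         329.50373379]
 [  0.         502.43272932 232.45238889]
 [  0.           0.           1.        ]] -0.09123526753563109 [[-0.69564408  0.7183674   0.00525339]
 [ 0.48574249  0.47574012 -0.73329774]
 [-0.52927644 -0.50756244 -0.67988736]] [ 0.41551444 -0.24445254  1.59001488]
top [[529.79194532   0.         309.43163097]
 [  0.         529.79194532 236.48783162]
 [  0.           0.           1.        ]] -0.16291095285286605 [[-0.01987234 -0.9997775  -0.00707443]
 [-0.99151984  0.02061613 -0.1283097 ]
 [ 0.12842699  0.00446462 -0.99170892]] [0.01849597 0.6094015  1.36897668]
```

View pics/scene0.png

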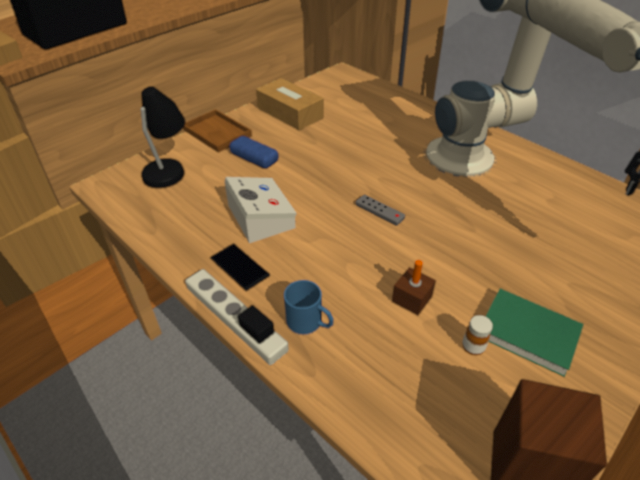

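View pics/top0.png

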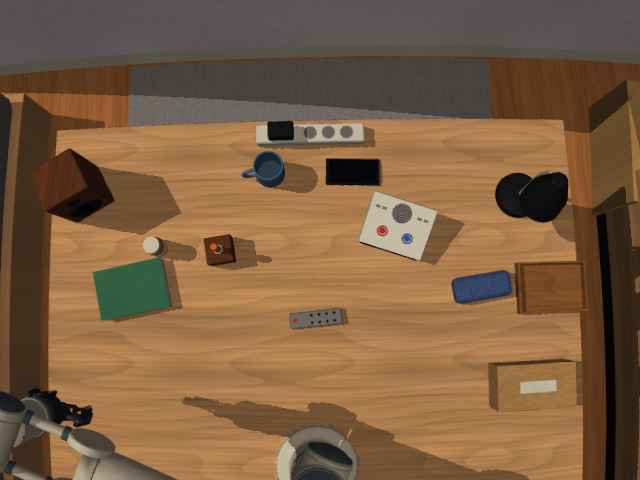

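The scene view shows the pin handle at (417,268) on its stand at (413,290). The clock is at (260,205), with the red button at (273,202) and the blue one at (264,187). In the top view the handle is at (214,246), the stand at (220,250), red at (382,231) and blue at (407,239).

```bash
cat > h.py <<'E'
import cv2,numpy as np
from workcell import *
def ray(c,p):
    u=cv2.undistortPoints(np.array([[p]],float),c["K"],np.array([c["k1"],0,0,0.]))[0,0]
    d=c["R"].T@np.array([u[0],u[1],1]); return -c["R"].T@c["t"],d/np.linalg.norm(d)
def tri(cs,ps):
    A=np.zeros((3,3));b=np.zeros(3);rs=[ray(c,p) for c,p in zip(cs,ps)]
    for o,d in rs: M=np.eye(3)-np.outer(d,d);A+=M;b+=M@o
    X=np.linalg.solve(A,b); return X,[np.linalg.norm(np.cross(X-o,d))*1000 for o,d in rs]
def proj(c,X):
    return cv2.projectPoints(np.array([X],float),cv2.Rodrigues(c["R"])[0],c["t"],c["K"],np.array([c["k1"],0,0,0.]))[0].ravel()
def blobs(c,lo,hi,box,smin=110,vmin=60):
    x0,y0,x1,y1=box;im=cv2.cvtColor(c["image"],cv2.COLOR_BGR2HSV)[y0:y1,x0:x1]
    m=cv2.inRange(im,(lo,smin,vmin),(hi,255,255)) if lo>=0 else cv2.inRange(im,(0,smin,vmin),(hi,255,255))|cv2.inRange(im,(180+lo,smin,vmin),(180,255,255))
    n,l,s,ce=cv2.connectedComponentsWithStats(m)
    if n<2:return None
    i=1+np.argmax(s[1:,4]);ys,xs=np.where(l==i)
    return ce[i]+[x0,y0],s[i,4],s[i,:4]+[x0,y0,0,0],np.c_[xs+x0,ys+y0]
E
python3 - <<'E'
from h import *
import pickle
d=pickle.load(open("d0.pkl","rb"));S,T=d["scene"],d["top"]
def go(n,lo,hi,bs,bt,smin=110):
    a=blobs(S,lo,hi,bs,smin);b=blobs(T,lo,hi,bt,smin)
    X,r=tri((S,T),(a[0],b[0]));print(n,a[:3],b[:3],X.round(4),np.round(r,2));return X
P=go("pin",3,16,(405,255,430,283),(205,238,226,256),190)
r=go("red",-10,8,(262,192,285,212),(370,222,394,242),100)
b=go("blue",100,130,(255,178,275,195),(397,230,418,248),100)
v=r-b;print(np.linalg.norm(v),np.arctan2(-v[0],v[1]))
for c,bx,n in((S,(385,245,445,320),"s"),(T,(190,220,250,275),"t"),(S,(215,165,305,245),"cs"),(T,(350,185,445,265),"ct")):
    cv2.imwrite(f"pics/{n}.png",cv2.resize(c["image"][bx[1]:bx[3],bx[0]:bx[2]],(390,290),interpolation=cv2.INTER_CUBIC))
I=[cv2.imread(f"pics/{n}.png") for n in("s","t","cs","ct")]
cv2.imwrite("pics/m.png",np.vstack([np.hstack(I[:2]),np.hstack(I[2:])]))
E
```

```text
pin (array([416.67368421, 271.12631579]), np.int32(190), array([409, 260,  14,  23])) (array([214.28358209, 246.94029851]), np.int32(67), array([210, 243,  10,   9])) [0.5808 0.2488 0.0979] [1.03 1.03]
red (array([273.24390244, 201.80487805]), np.int32(41), array([269, 199,  10,   6])) (array([381.96103896, 230.09090909]), np.int32(77), array([377, 225,  11,  11])) [ 0.619  -0.1841  0.0665] [0.02 0.02]
blue (array([263.6, 188.4]), np.int32(5), array([262, 188,   4,   2])) (array([406.61538462, 238.23076923]), np.int32(52), array([402, 234,  10,  10])) [ 0.5969 -0.249   0.0631] [0.27 0.27]
0.06869405156091758 -0.3293780910529817
```

View pics/m.png

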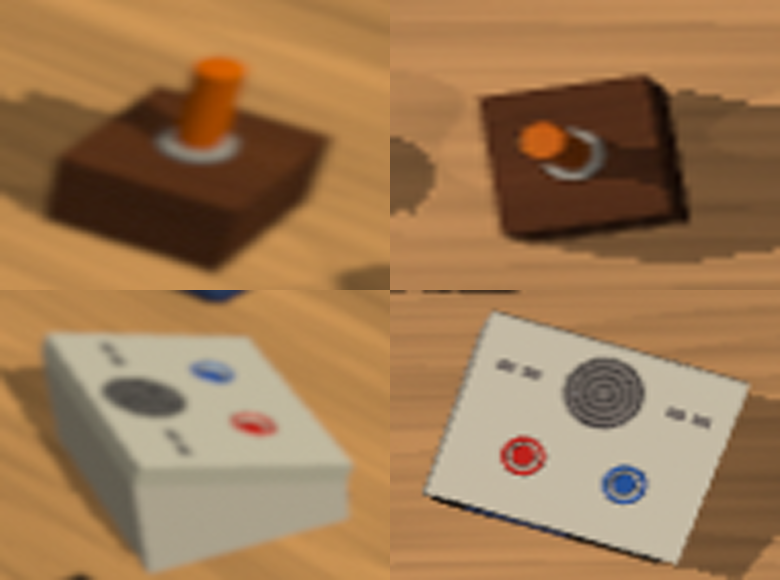

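The crops show the pin upright: handle top disc at top-view (213.5,246.6) and scene (418.7,263.1), collar at (218.2,249.4) and (415.6,282.8). The clock's red cap and ring are clear, so next I'll cross-check the pin axis and the panel corners.

```bash
python3 - <<'E'
from h import *
import pickle
d=pickle.load(open("d0.pkl","rb"));S,T=d["scene"],d["top"]
print("top",tri((S,T),((418.7,263.1),(213.5,246.6))));print("collar",tri((S,T),((415.6,282.8),(218.2,249.4))))
def pl(c,p,z): o,v=ray(c,p);return o+v*(z-o[2])/v[2]
f=lambda x,y:(350+x/4.105-.4,185+(y-290)/3.625-.4)
g=lambda x,y:(215+x/4.333-.4,165+(y-290)/3.625-.4)
c=[pl(T,f(427,493),.05),pl(T,f(678,563),.05),pl(T,f(492,312),.097),pl(T,f(749,384),.097)]
for q in c:print(q.round(4))
for a,b in((0,1),(2,3)): v=c[a]-c[b];print(np.linalg.norm(v),np.arctan2(-v[0],v[1]))
for a,b in((0,2),(1,3)): v=c[b]-c[a];print(np.linalg.norm(v[:2]),np.arctan2(v[1],v[0]))
cen=sum(c)/4; yaw=-.29
for yaw in(-.27,-.3,-.33):
  R=cv2.Rodrigues(np.array([0,0,yaw]))[0]@cv2.Rodrigues(np.array([0,-np.radians(20),0]))[0]
  print(yaw,cen.round(4),(cen+R@[-.024,.034,0]).round(4),(cen+R@[-.024,-.034,0]).round(4))
print("red on top ray",pl(T,(381.96,230.09),.0655),pl(T,(406.6,238.2),.0655),"pin",pl(T,(213.5,246.6),.124),pl(T,(218.2,249.4),.062))
E
```

```text
top (array([0.57844285, 0.24751011, 0.12057409]), [np.float64(0.12398769281613188), np.float64(0.1239876928160327)])
collar (array([0.57769502, 0.24762752, 0.05640144]), [np.float64(0.818446378043729), np.float64(0.8184463780436262)])
[ 0.5892 -0.3776  0.05  ]
[ 0.5334 -0.544   0.05  ]
[ 0.7143 -0.415   0.097 ]
[ 0.659 -0.583  0.097]
0.17545748085248583 -0.32393751878797833
0.17681757864758066 -0.317897063322208
0.13052479983309018 -0.290602522353031
0.1315543974225034 -0.3011817284611253
-0.27 [ 0.624  -0.4799  0.0735] [ 0.6113 -0.4411  0.0653] [ 0.5932 -0.5067  0.0653]
-0.3 [ 0.624  -0.4799  0.0735] [ 0.6125 -0.4408  0.0653] [ 0.5924 -0.5057  0.0653]
-0.33 [ 0.624  -0.4799  0.0735] [ 0.6137 -0.4404  0.0653] [ 0.5916 -0.5048  0.0653]
red on top ray [ 0.61920049 -0.18419515  0.0655    ] [ 0.59645312 -0.24830013  0.0655    ] pin [0.57812172 0.24676151 0.124     ] [0.57754489 0.24594124 0.062     ]
```

```bash
cat >> h.py <<'E'
from scipy.spatial.transform import Rotation as Ro
def to(X,ang=None):
    s=observe();R=Ro.from_quat(np.roll(s["tcp_rot"],-1)).as_matrix();a=np.arctan2(R[1,0],R[0,0])
    print("t",s["time"],"pos",s["eef_pos"].round(4),"xang",round(a,4),"down",R[:,2].round(4),"F",s["force"].round(2),"gap",s["finger_gap"],"g",s["grip_force"])
    print("shift mm",(R.T@(np.array(X)-s["eef_pos"])*1000).round(1),"yaw",None if ang is None else round(-(ang-a),4))
E
python3 -c "
from h import *
to((.578,.247,.203),np.pi-.315)"
```

```text
t 0.1 pos [0.2106 0.5615 0.2033] xang 2.7828 down [-7.0e-04 -1.6e-03 -1.0e+00] F [-0.46  1.05  0.14] gap 0.08558140361569139 g 0.0
shift mm [-454.5 -165.5    0.5] yaw -0.0438
```

```bash
python3 -m creep '[-45,-16,0,-0.044,-90,-33,0,-0.044,-136,-50,0,-0.044,-182,-66,0,-0.044,-227,-83,0,-0.044,-273,-99,0,-0.044,-318,-116,0,-0.044,-364,-132,0,-0.044,-409,-149,0,-0.044,-454,-165,0,-0.044]' 1; python3 -m creep '[0,0,0,0,0,0,0,0,0,0,0,0]'
python3 - <<'E'
from h import *
to((.578,.247,.079),np.pi-.315)
S,T=capture("scene"),capture("top")
I=[cv2.resize(c["image"][y:y+80,x:x+100],(400,320),interpolation=cv2.INTER_CUBIC) for c,x,y in((S,370,215),(T,165,210))]
cv2.imwrite("pics/a1.png",np.hstack(I))
E
```

```text
time: 1.1
eef_pos: [0.579, 0.2462, 0.2038]
tcp_rot: [-0.0, 0.157, 0.988, -0.0]
force: [0.5, 1.7, 1.4]
finger_gap: 0.085
grip_force: 0.0
time: 1.4
eef_pos: [0.5772, 0.2485, 0.204]
tcp_rot: [-0.0, 0.156, 0.988, 0.0]
force: [0.0, 0.4, -0.0]
finger_gap: 0.0854
grip_force: 0.0
t 1.4 pos [0.5772 0.2485 0.204 ] xang 2.8275 down [-8.e-04  2.e-04 -1.e+00] F [ 0.05  0.37 -0.02] gap 0.0854279092751012 g 0.0
shift mm [ -1.3  -1.2 125. ] yaw 0.0009
```

View pics/a1.png

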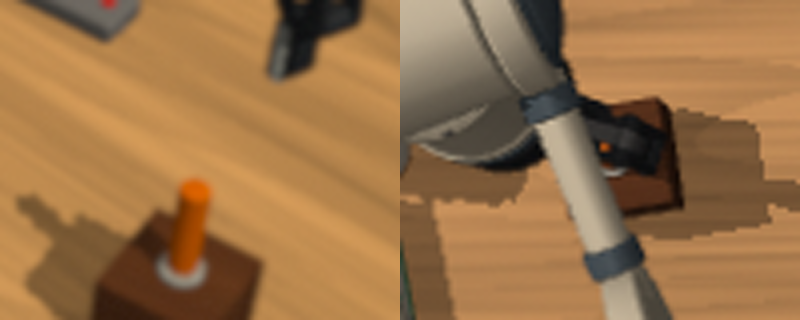

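The view shows the open fingers above the pin, with the handle undisturbed at crop (188,225). I'll descend and grip.

```bash
python3 -m creep '[-1,-1,25,0,-1,-1,50,0,-1,-1,75,0,-1,-1,95,0,-1,-1,110,0,-1,-1,120,0,-1,-1,125,0,-1,-1,125,0]' 1; python3 -m creep '[0,0,0,0,0,0,0,0,0,0,0,0,0,0,0,0,0,0,0,0,0,0,0,0,0,0,0,0,0,0,0,0]' 0 30; python3 -m creep '[0,0,-10,0,0,0,-20,0,0,0,-30,0,0,0,-38,0,0,0,-38,0,0,0,-38,0]'
```

```text
time: 2.3
eef_pos: [0.5783, 0.2468, 0.0792]
tcp_rot: [-0.0, 0.157, 0.988, -0.0]
force: [0.3, -0.2, 0.7]
finger_gap: 0.0852
grip_force: 0.0
time: 3.1
eef_pos: [0.5787, 0.2468, 0.0796]
tcp_rot: [0.0, 0.157, 0.988, 0.0]
force: [0.2, 1.0, 1.9]
finger_gap: 0.0164
grip_force: 29.3
time: 3.7
eef_pos: [0.5786, 0.2466, 0.1176]
tcp_rot: [0.0, 0.157, 0.988, 0.0]
force: [0.3, -0.1, -0.6]
finger_gap: 0.0168
grip_force: 29.3
```

```bash
python3 -m creep '[5,0,0,0,9,0,0,0,13,0,0,0,17,0,0,0,21,0,0,0,25,0,0,0,29,0,0,0,33,0,0,0,35,0,0,0,35,0,0,0]' 0 20
cat >> h.py <<'E'
def views(n,sb,tb,z=6):
    S,T=capture("scene"),capture("top")
    I=[cv2.resize(c["image"][b[1]:b[1]+70,b[0]:b[0]+65],(390,420),interpolation=cv2.INTER_CUBIC) for c,b in((S,sb),(T,tb))]
    cv2.imwrite(n,np.hstack(I)); return S,T
E
python3 - <<'E'
from h import *
import pickle
to((.5785,.2465,.117))
pickle.dump(views("pics/b1.png",(390,225),(190,210)),open("d1.pkl","wb"))
E
```

```text
time: 4.7
eef_pos: [0.545, 0.2576, 0.1175]
tcp_rot: [0.0, 0.157, 0.988, 0.0]
force: [2.0, 0.2, -0.7]
finger_gap: 0.0163
grip_force: 28.9
t 4.7 pos [0.545  0.2576 0.1175] xang 2.8271 down [ 4.e-04  1.e-04 -1.e+00] F [ 1.96  0.18 -0.75] gap 0.016277178620666154 g 28.92320215702057
shift mm [-35.3  -0.2   0.6] yaw None
```

View pics/b1.png

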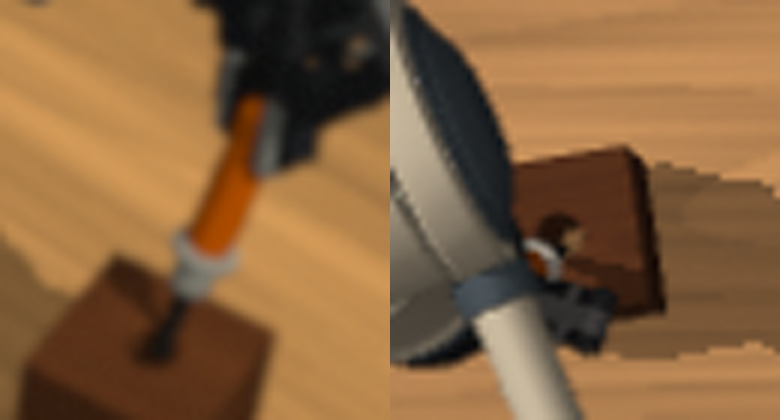

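The pin now leans about 20° in the grip, with its tip at the hole rim (scene crop (155,345)). I'll draw it out along its axis and carry it over the clock.

```bash
python3 -m creep '[4,0,-10,0,7,0,-20,0,11,0,-30,0,15,0,-40,0,18,0,-50,0,22,0,-60,0,22,0,-60,0,22,0,-60,0]' 0 35
python3 -c "
from h import *
to((.577,-.170,.18),np.pi-.315)"
```

```text
time: 5.6
eef_pos: [0.5243, 0.2644, 0.1775]
tcp_rot: [0.0, 0.157, 0.988, 0.0]
force: [-0.4, -0.8, -1.6]
finger_gap: 0.0165
grip_force: 34.7
t 5.6 pos [0.5243 0.2644 0.1775] xang 2.827 down [ 5.e-04  2.e-04 -1.e+00] F [-0.41 -0.82 -1.6 ] gap 0.016457352351763616 g 34.693313241004944
shift mm [-184.5 -396.7   -2.5] yaw 0.0004
```

```bash
python3 -m creep '[-9,-20,-1,0,-27,-58,-2,0,-46,-99,-2,0,-66,-142,-2,0,-86,-185,-2,0,-106,-228,-2,0,-126,-271,-2,0,-146,-314,-2,0,-163,-350,-2,0,-177,-380,-2,0]'
python3 -m creep '[-7,-17,0,0,-7,-17,0,0,-7,-17,0,0,-7,-17,0,0]'
python3 - <<'E'
from h import *
import pickle
to((.577,-.170,.18),np.pi-.315)
pickle.dump(views("pics/c1.png",(245,140),(350,190)),open("d2.pkl","wb"))
E
```

```text
time: 6.6
eef_pos: [0.5744, -0.1544, 0.178]
tcp_rot: [-0.001, 0.158, 0.988, -0.0]
force: [1.3, -0.6, -0.6]
finger_gap: 0.0164
grip_force: 34.7
time: 7.0
eef_pos: [0.5764, -0.1687, 0.1792]
tcp_rot: [-0.0, 0.156, 0.988, 0.0]
force: [0.7, 0.2, -0.5]
finger_gap: 0.0161
grip_force: 34.7
t 7.0 pos [ 0.5764 -0.1687  0.1792] xang 2.8283 down [-1.e-04  6.e-04 -1.e+00] F [ 0.74  0.24 -0.49] gap 0.01609064379091981 g 34.67399060726166
shift mm [-0.9 -1.  -0.8] yaw 0.0018
```

View pics/c1.png

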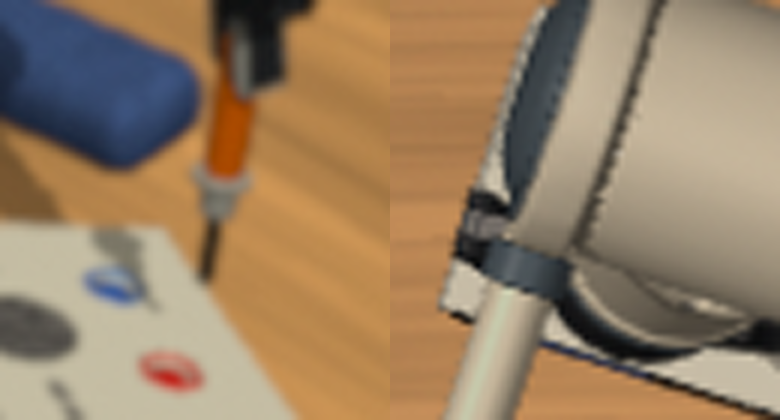

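The tilted pin hangs over the clock's front with its tip end at scene crop (207,276) → pixel (279.1,185.6), collar at (221,180); the top view is hidden by the arm. I'll get the tilt by casting scene rays onto the tool's x-z plane.

```bash
cat >> h.py <<'E'
def inplane(c,ps,tcp,R):
    out=[]
    for p in ps:
        o,d=ray(c,p);n=R[:,1];s=n@(tcp-o)/(n@d);X=o+s*d;out.append(R.T@(X-tcp)*1000)
    return np.array(out)
def axis_pts(c,box):
    "orange blob row midpoints"
    b=blobs(c,3,16,box,150,60)[3]
    return [(b[b[:,1]==y,0].mean(),y) for y in np.unique(b[:,1])]
E
python3 - <<'E'
from h import *
import pickle
S,T=pickle.load(open("d2.pkl","rb"))
s=observe();R=Ro.from_quat(np.roll(s["tcp_rot"],-1)).as_matrix();tcp=s["eef_pos"]
ap=axis_pts(S,(273,140,295,175));print(np.round(ap,1).tolist())
q=inplane(S,ap+[(245+221/6-.4,140+180/6-.4),(245+217/6-.4,140+207/6-.4),(245+207/6-.4,140+276/6-.4)],tcp,R)
print(q[:,[0,2]].round(1).tolist())
f=np.polyfit(q[3:,2],q[3:,0],1);print("tilt",np.degrees(np.arctan(-f[0])),"x at grip z=-19",np.polyval(f,-19))
print("grip-tip dist",np.hypot(q[-1,0],q[-1,2]+19))
E
```

```text
[[282.0, 146.0], [281.5, 147.0], [281.5, 148.0], [281.5, 149.0], [281.5, 150.0], [281.0, 151.0], [281.0, 152.0], [281.5, 153.0], [281.5, 154.0], [281.5, 155.0], [282.0, 156.0], [284.0, 157.0], [284.0, 158.0], [285.5, 159.0], [285.0, 160.0], [284.7, 161.0], [283.6, 162.0], [283.3, 163.0], [283.0, 164.0], [283.0, 165.0], [284.2, 166.0], [285.2, 167.0], [286.3, 168.0], [286.0, 169.0], [289.0, 170.0], [289.0, 171.0], [289.0, 172.0]]
[[-10.7, -49.3], [-12.1, -46.9], [-12.3, -44.1], [-12.5, -41.3], [-12.7, -38.4], [-14.1, -36.0], [-14.3, -33.2], [-13.2, -29.9], [-13.4, -27.0], [-13.6, -24.2], [-12.4, -20.9], [-7.3, -16.3], [-7.5, -13.4], [-3.6, -9.1], [-5.2, -6.7], [-6.2, -4.0], [-9.3, -2.0], [-10.3, 0.7], [-11.2, 3.4], [-11.4, 6.4], [-8.4, 10.4], [-5.7, 14.3], [-3.0, 18.3], [-4.0, 21.0], [4.0, 26.8], [3.8, 29.8], [3.6, 32.9], [-16.4, 18.7], [-19.1, 31.7], [-26.0, 65.7]]
tilt -2.3397777161126703 x at grip z=-19 -9.976240551638455
grip-tip dist 88.58892526343945
```

```bash
cat >> h.py <<'E'
def axis(c,hr,tr,c0,c1):
    im=c["image"].astype(float);xs=np.arange(c0,c1);P=[]
    for y in range(*hr):
        w=np.clip(im[y,c0:c1,2]-im[y,c0:c1,1]-85,0,60);P.append((w@xs/w.sum(),y,w.sum()/60))
    for y in range(*tr):
        g=im[y,c0:c1,2];w=np.clip(110-g,0,80);P.append((w@xs/max(w.sum(),1),y,w.sum()/80))
    return np.array(P)
E
python3 - <<'E'
from h import *
import pickle
S,T=pickle.load(open("d2.pkl","rb"))
s=observe();R=Ro.from_quat(np.roll(s["tcp_rot"],-1)).as_matrix();tcp=s["eef_pos"]
print(S["image"][162,276:290].tolist());print(S["image"][181,274:288].tolist())
P=axis(S,(157,169),(176,190),273,289);q=inplane(S,P[:,:2],tcp,R)
for p,x in zip(P.round(2),q.round(1)):print(p,x[[0,2]])
E
```

```text
[[76, 119, 162], [79, 136, 185], [73, 131, 182], [52, 104, 159], [23, 78, 147], [0, 69, 155], [0, 74, 165], [0, 74, 169], [0, 74, 169], [0, 73, 160], [33, 89, 158], [63, 116, 170], [73, 128, 177], [72, 128, 174]]
[[126, 164, 190], [98, 146, 187], [80, 136, 185], [71, 125, 172], [54, 95, 131], [34, 57, 76], [34, 57, 78], [56, 97, 133], [72, 127, 173], [77, 136, 186], [78, 137, 188], [78, 138, 190], [80, 140, 193], [81, 142, 195]]
[2.83e+02 1.57e+02 3.00e-02] [-10.  -17.1]
[283.57 158.     0.35] [ -8.6 -13.7]
[283.55 159.     0.52] [ -8.9 -10.8]
[283.59 160.     0.53] [-8.9 -7.9]
[283.45 161.     0.55] [-9.5 -5.1]
[283.21 162.     0.48] [-10.3  -2.3]
[282.81 163.     0.53] [-11.5   0.3]
[282.67 164.     0.5 ] [-12.1   3.1]
[282.53 165.     0.53] [-12.6   6. ]
[282.48 166.     0.52] [-13.    8.9]
[282.25 167.     0.53] [-13.8  11.7]
[282.21 168.     0.32] [-14.1  14.6]
[2.80e+02 1.76e+02 2.00e-01] [-21.5  36.8]
[280.1 177.    0.5] [-21.5  40. ]
[280.02 178.     0.65] [-21.9  43. ]
[279.79 179.     0.76] [-22.7  45.8]
[279.65 180.     0.79] [-23.3  48.8]
[279.48 181.     0.82] [-23.9  51.7]
[279.35 182.     0.85] [-24.5  54.7]
[279.23 183.     0.76] [-25.1  57.7]
[279.09 184.     0.72] [-25.7  60.7]
[278.79 185.     0.66] [-26.7  63.5]
[2.79e+02 1.86e+02 1.20e-01] [-26.3  66.9]
[  0. 187.   0.] [-610.4 -143.3]
[  0. 188.   0.] [-611.2 -141.1]
[  0. 189.   0.] [-612.1 -139. ]
```

Measured tilt is about 13.5°, short of 20°. I'll go back to the stand and bend it further by the same means.

```bash
python3 -m creep '[9,20,0,0,27,58,0,0,46,99,0,0,66,142,0,0,86,185,0,0,106,228,0,0,126,271,0,0,146,314,0,0,165,355,0,0,178,384,0,0]'
python3 -m creep '[6,14,0,0,6,14,0,0,6,14,0,0,6,14,0,0]'
python3 - <<'E'
from h import *
import pickle
S=capture("scene");pickle.dump(S,open("d3.pkl","wb"))
s=observe();R=Ro.from_quat(np.roll(s["tcp_rot"],-1)).as_matrix();tcp=s["eef_pos"]
to((.5243,.2644,.1775),np.pi-.315)
g=tcp+[0,0,.019]
for a in(13.5,): 
  t=np.radians(a);tip=g+R@[-.09*np.sin(t),0,.09*np.cos(t)];p0,p1=proj(S,g),proj(S,tip);print(p0,p1)
r=lambda a,b:(int(a),int(b))
c0,c1=int(min(p0[0],p1[0]))-16,int(max(p0[0],p1[0]))+14
P=axis(S,r(p0[1]+4,p1[1]-14),r(p1[1]-14,p1[1]+4),c0,c1);q=inplane(S,P[:,:2],tcp,R)
for p,x in zip(P.round(2),q.round(1)):print(p,x[[0,2]])
E
```

```text
time: 8.1
eef_pos: [0.5244, 0.2539, 0.1796]
tcp_rot: [0.0, 0.155, 0.988, 0.001]
force: [0.7, -0.1, -1.6]
finger_gap: 0.0161
grip_force: 34.7
time: 8.5
eef_pos: [0.5249, 0.264, 0.1794]
tcp_rot: [0.0, 0.157, 0.988, -0.0]
force: [-0.6, -0.4, 0.4]
finger_gap: 0.0163
grip_force: 34.7
t 8.55 pos [0.525  0.2639 0.1795] xang 2.8251 down [ 3.e-04 -3.e-04 -1.e+00] F [ 0.72 -0.11  0.26] gap 0.01650778930301127 g 34.6694952249527
shift mm [0.8 0.2 2. ] yaw -0.0015
[444.98278264 227.93092146] [430.8520186  260.46224082]
[4.4243e+02 2.3100e+02 3.5000e-01] [ -5.4 -12.6]
[442.4 232.    0.5] [-4.9 -9.5]
[441.81 233.     0.53] [-6.  -7.1]
[441.66 234.     0.58] [-5.8 -4.2]
[440.87 235.     0.5 ] [-7.4 -2. ]
[440.55 236.     0.52] [-7.7  0.8]
[440.07 237.     0.5 ] [-8.5  3.3]
[439.69 238.     0.53] [-9.  6.]
[439.33 239.     0.55] [-9.4  8.8]
[438.71 240.     0.57] [-10.6  11.2]
[438.41 241.     0.53] [-10.8  14. ]
[4.38e+02 2.42e+02 3.80e-01] [-11.4  16.7]
[ nan 243.   0.] [nan nan]
[ nan 244.   0.] [nan nan]
[ nan 245.   0.] [nan nan]
[432.69 246.     0.45] [-24.3  22.7]
[4.3259e+02 2.4700e+02 4.2000e-01] [-24.   25.8]
[4.3236e+02 2.4800e+02 1.8000e-01] [-24.1  28.8]
[4.3238e+02 2.4900e+02 1.0000e-01] [-23.5  32.1]
[4.3258e+02 2.5000e+02 3.0000e-01] [-22.3  35.7]
[432.51 251.     0.86] [-21.9  38.9]
[432.34 252.     1.23] [-21.8  41.9]
[431.95 253.     1.24] [-22.3  44.7]
[431.51 254.     1.02] [-23.   47.5]
[431.09 255.     0.98] [-23.6  50.3]
[430.56 256.     0.99] [-24.6  52.9]
[430.35 257.     1.  ] [-24.6  56. ]
[429.84 258.     0.95] [-25.5  58.7]
[429.5  259.     0.88] [-25.9  61.6]
[429.2  260.     0.64] [-26.2  64.6]
[4.29e+02 2.61e+02 1.40e-01] [-26.2  67.7]
[  0. 262.   0.] [-747.8 -274.3]
[  0. 263.   0.] [-748.4 -272.8]h.py:40: RuntimeWarning: invalid value encountered in scalar divide
  w=np.clip(im[y,c0:c1,2]-im[y,c0:c1,1]-85,0,60);P.append((w@xs/w.sum(),y,w.sum()/60))
```

```bash
python3 - <<'E'
from h import *
import pickle
S=pickle.load(open("d0.pkl","rb"))["scene"]
s=observe();R=Ro.from_quat(np.roll(s["tcp_rot"],-1)).as_matrix()
P=axis(S,(263,282),(0,0),405,432);q=inplane(S,P[:,:2],np.array([.578,.247,.079]),R)
k=P[:,2]>.3;print(q[k][:,[0,2]].round(1).tolist())
f=np.polyfit(q[k,2],q[k,0],1);print("upright tilt",np.degrees(np.arctan(-f[0])))
S=pickle.load(open("d3.pkl","rb"))
P=axis(S,(231,243),(252,261),425,446);q=inplane(S,P[:,:2],s["eef_pos"],R)
f=np.polyfit(q[:,2],q[:,0],1);print("now",np.degrees(np.arctan(-f[0])),np.polyval(f,-19))
E
```

```text
[[0.5, -40.9], [1.4, -37.3], [3.1, -33.4]]
upright tilt -18.941845486891452
now 17.01125018336219 -1.8231383989239882
```

```bash
python3 -m creep '[-4,0,12,0,-7,0,22,0,-11,0,32,0,-14,0,42,0,-18,0,52,0,-21,0,62,0,-21,0,62,0,-21,0,62,0]' - 20
python3 -m creep '[2,0,0,0,4,0,0,0,6,0,0,0,6,0,0,0,6,0,0,0]'
python3 -m creep '[4,0,-10,0,7,0,-20,0,11,0,-30,0,15,0,-40,0,18,0,-50,0,22,0,-60,0,22,0,-60,0,22,0,-60,0]' 0 35
python3 - <<'E'
from h import *
import pickle
S=capture("scene");pickle.dump(S,open("d4.pkl","wb"))
s=observe();R=Ro.from_quat(np.roll(s["tcp_rot"],-1)).as_matrix();tcp=s["eef_pos"];to((.577,-.17,.18),np.pi-.315)
g=tcp+[0,0,.019]
t=np.radians(20);tip=g+R@[-.09*np.sin(t),0,.09*np.cos(t)];p0,p1=proj(S,g),proj(S,tip);print(p0,p1)
c0,c1=int(p1[0])-6,int(p0[0])+2
P=axis(S,(int(p0[1])+3,int(p0[1])+16),(int(p1[1])-9,int(p1[1])+3),c0,c1);P=P[P[:,2]>.3];q=inplane(S,P[:,:2],tcp,R)
print(np.c_[P[:,1:],q[:,[0,2]]].round(1).tolist())
f=np.polyfit(q[:,2],q[:,0],1);print("now",np.degrees(np.arctan(-f[0])),np.polyval(f,-19))
cv2.imwrite("pics/e.png",cv2.resize(S["image"][210:275,405:475],(700,600),interpolation=cv2.INTER_CUBIC))
E
```

```text
time: 9.35
eef_pos: [0.5468, 0.2607, 0.1254]
tcp_rot: [0.005, 0.156, 0.988, 0.004]
force: [-5.2, 1.4, 26.3]
finger_gap: 0.0167
grip_force: 39.7
time: 9.85
eef_pos: [0.5414, 0.2622, 0.1244]
tcp_rot: [0.005, 0.156, 0.988, 0.003]
force: [-3.7, 1.0, 22.7]
finger_gap: 0.0167
grip_force: 39.1
time: 10.65
eef_pos: [0.518, 0.2675, 0.1775]
tcp_rot: [0.0, 0.157, 0.988, 0.0]
force: [-0.4, 0.7, -1.0]
finger_gap: 0.0165
grip_force: 36.7
t 10.7 pos [0.5179 0.2674 0.1769] xang 2.8269 down [-4.e-04 -3.e-04 -1.e+00] F [ 0.09 -0.63 -1.75] gap 0.016203502704295655 g 36.66255176067352
shift mm [-191.6 -397.6   -3. ] yaw 0.0003
[448.07205894 227.98176404] [430.47477195 260.959529  ]
[[232.0, 0.4, -4.3, -9.4], [233.0, 0.4, -5.4, -7.0], [234.0, 0.4, -6.2, -4.5], [235.0, 0.4, -6.9, -1.9], [236.0, 0.4, -7.7, 0.7], [237.0, 0.3, -8.3, 3.3], [238.0, 0.4, -8.6, 6.1], [239.0, 0.4, -9.3, 8.8], [240.0, 0.4, -10.4, 11.2], [251.0, 1.1, -22.1, 38.9], [252.0, 1.4, -22.5, 41.7], [253.0, 1.3, -22.8, 44.6], [254.0, 1.2, -23.3, 47.5], [255.0, 1.2, -24.2, 50.1], [256.0, 1.0, -24.9, 52.9], [257.0, 0.9, -25.6, 55.7], [258.0, 0.8, -26.4, 58.4]]
now 18.674432322970713 -0.9179906197313983h.py:40: RuntimeWarning: invalid value encountered in scalar divide
  w=np.clip(im[y,c0:c1,2]-im[y,c0:c1,1]-85,0,60);P.append((w@xs/w.sum(),y,w.sum()/60))
```

View pics/e.png

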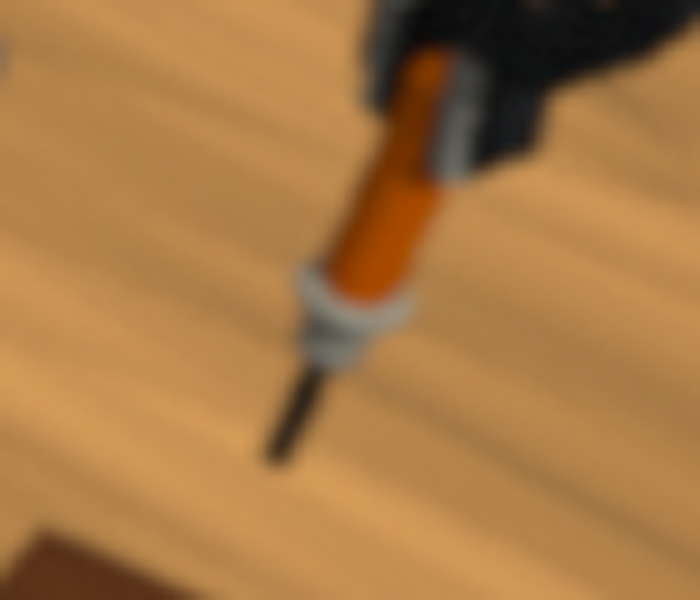

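The crop shows the pin firmly held, its tip end at (279,455), collar centre at about (358,292), and boss end at (330,360). The reinsertion touched the stand's top (26 N on the pin tip), so I'll recompute the axis from these points.

```bash
python3 - <<'E'
from h import *
import pickle
S=pickle.load(open("d4.pkl","rb"));s=observe();R=Ro.from_quat(np.roll(s["tcp_rot"],-1)).as_matrix();tcp=s["eef_pos"]
px=lambda x,y:(405+x/10-.45,210+y/9.23-.45)
q=inplane(S,[px(*a) for a in((279,455),(318,375),(358,292),(328,265),(393,100))],tcp,R)[:,[0,2]];print(q.round(1).tolist())
d=lambda a,b:np.degrees(np.arctan2(-(a-b)[0],(a-b)[1]))
print(d(q[0],q[1]),d(q[0],q[2]),d(q[3],q[4]),np.hypot(*(q[0]-q[2])))
# predicted image slopes for tilts and out-of-plane angles
g=tcp+[0,0,.019]
for a in(14,17,20,23):
  t=np.radians(a)
  for b in(-4,0,4):
    u=np.radians(b);v=R@np.array([-np.sin(t)*np.cos(u),np.sin(u),np.cos(t)*np.cos(u)]);L=[proj(S,g+v*k) for k in(.0,.038,.09)]
    m=L[2]-L[1];print(a,b,np.round(L,1).tolist(),"slope",round(-m[0]/m[1],3))
E
```

```text
[[-26.2, 61.1], [-20.1, 37.3], [-14.0, 13.1], [-24.5, -0.1], [-16.7, -47.1]]
14.404587011287168 14.265807748848804 9.386249417043782 49.55315553094282
14 -4 [[448.1, 228.0], [441.1, 241.3], [431.9, 258.6]] slope 0.528
14 0 [[448.1, 228.0], [441.8, 242.1], [433.6, 260.5]] slope 0.446
14 4 [[448.1, 228.0], [442.6, 242.8], [435.4, 262.2]] slope 0.372
17 -4 [[448.1, 228.0], [440.4, 241.4], [430.4, 258.9]] slope 0.574
17 0 [[448.1, 228.0], [441.1, 242.2], [432.0, 260.7]] slope 0.49
17 4 [[448.1, 228.0], [441.9, 242.9], [433.8, 262.5]] slope 0.415
20 -4 [[448.1, 228.0], [439.7, 241.5], [428.8, 259.1]] slope 0.62
20 0 [[448.1, 228.0], [440.5, 242.3], [430.5, 261.0]] slope 0.534
20 4 [[448.1, 228.0], [441.2, 243.0], [432.2, 262.7]] slope 0.457
23 -4 [[448.1, 228.0], [439.1, 241.5], [427.3, 259.2]] slope 0.666
23 0 [[448.1, 228.0], [439.8, 242.3], [429.0, 261.1]] slope 0.578
23 4 [[448.1, 228.0], [440.6, 243.0], [430.7, 262.9]] slope 0.499
```

```bash
python3 -m creep '[-12,0,4,0,-25,0,18,0,-37,0,32,0,-37,0,45,0,-37,0,50,0,-37,0,50,0,-37,0,50,0]'; python3 -m creep '[0,0,4,0,0,0,8,0,0,0,10,0,0,0,10,0]'
python3 - <<'E'
from h import *
to((.553,.255,.109),np.pi-.315)
S,T=views("pics/f.png",(395,225),(190,210))
E
```

```text
time: 11.4
eef_pos: [0.553, 0.2562, 0.1276]
tcp_rot: [0.0, 0.157, 0.988, 0.0]
force: [0.8, -0.3, -0.7]
finger_gap: 0.0165
grip_force: 36.7
time: 11.8
eef_pos: [0.5528, 0.2559, 0.1168]
tcp_rot: [-0.0, 0.157, 0.988, -0.0]
force: [0.9, -0.7, -0.6]
finger_gap: 0.0166
grip_force: 36.7
t 11.8 pos [0.5528 0.2559 0.1168] xang 2.8269 down [-6.e-04 -2.e-04 -1.e+00] F [ 0.92 -0.67 -0.63] gap 0.01659239014459105 g 36.69861137866974
shift mm [-0.5 -0.8  7.8] yaw 0.0003
```

View pics/f.png

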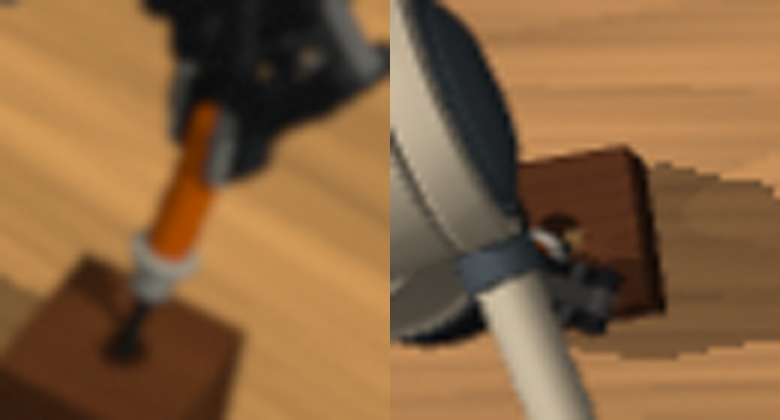

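The scene view shows the tip entering the hole at crop (125,350), with no contact force. I'll go deeper, then bend it further.

```bash
python3 -m creep '[0,0,4,0,0,0,8,0,0,0,8,0]' - 20; python3 -m creep '[4,0,0,0,7,0,0,0,10,0,0,0,12,0,0,0,12,0,0,0]'; python3 -m creep '[4,0,-10,0,8,0,-20,0,12,0,-30,0,15,0,-40,0,19,0,-50,0,24,0,-64,0,24,0,-64,0,24,0,-64,0]' 0 35
cat > tilt.py <<'E'
from h import *
import sys,pickle
S,T=capture("scene"),capture("top");pickle.dump((S,T),open(sys.argv[1],"wb"))
s=observe();R=Ro.from_quat(np.roll(s["tcp_rot"],-1)).as_matrix();tcp=s["eef_pos"];to((.577,-.17,.18),np.pi-.315)
p0=proj(S,tcp+[0,0,.019]);p1=proj(S,tcp+R@[-.029,0,.061]);print(p0,p1)
im=S["image"].astype(float);c0,c1=int(p1[0])-7,int(p0[0])+2;xs=np.arange(c0,c1)
P=[]
for y in range(int(p1[1])-11,int(p1[1])+6):
    g=im[y,c0:c1,2];bg=np.median(g);w=np.clip(bg-25-g,0,None);w*=(abs(xs-xs[w.argmax()])<4)
    if w.max()>50:P.append((w@xs/w.sum(),y,w.sum()/100))
P=np.array(P);q=inplane(S,P[:,:2],tcp,R);print(np.c_[P,q[:,[0,2]]].round(1).tolist())
k=slice(2,-2);f=np.polyfit(q[k,2],q[k,0],1);print("tip-only tilt",np.degrees(np.arctan(-f[0])),"x@grip",np.polyval(f,-19),"grip-tip chord",np.degrees(np.arctan2(-q[-1,0],q[-1,2]+19)),np.hypot(q[-1,0],q[-1,2]+19))
E
python3 tilt.py d5.pkl
```

```text
time: 12.2
eef_pos: [0.5529, 0.2559, 0.1083]
tcp_rot: [-0.0, 0.157, 0.988, -0.0]
force: [0.8, 0.7, -0.9]
finger_gap: 0.0164
grip_force: 36.6
time: 12.7
eef_pos: [0.5418, 0.2597, 0.1097]
tcp_rot: [0.0, 0.157, 0.988, 0.0]
force: [3.7, -0.5, -0.9]
finger_gap: 0.0166
grip_force: 36.4
time: 13.5
eef_pos: [0.519, 0.2673, 0.174]
tcp_rot: [0.001, 0.157, 0.988, 0.0]
force: [0.4, 0.3, -0.9]
finger_gap: 0.0165
grip_force: 36.3
t 13.6 pos [0.5187 0.267  0.1726] xang 2.8268 down [-1.e-03 -5.e-04 -1.e+00] F [-0.98 -0.02 -0.52] gap 0.01663418753589937 g 36.29745304584503
shift mm [-190.7 -397.4   -7.3] yaw 0.0002
[447.34048249 229.61286545] [430.77006451 260.71431375]
[[433.5, 252.0, 1.9, -26.3, 35.3], [433.1, 253.0, 2.3, -27.0, 38.0], [432.6, 254.0, 2.4, -27.8, 40.7], [432.2, 255.0, 2.7, -28.4, 43.5], [431.6, 256.0, 2.6, -29.3, 46.1], [431.2, 257.0, 2.4, -30.0, 48.9], [430.6, 258.0, 2.3, -31.1, 51.5], [430.1, 259.0, 2.4, -32.0, 54.2], [429.6, 260.0, 2.6, -32.9, 56.9], [429.3, 261.0, 2.5, -33.1, 59.9], [429.2, 262.0, 1.5, -32.7, 63.2]]
tip-only tilt 17.93747122495292 x@grip -8.249295790825691 grip-tip chord 21.71232712574245 88.51651525237828
```

```bash
python3 - <<'E'
from h import *
import pickle
S,T=pickle.load(open("d5.pkl","rb"));s=observe();R=Ro.from_quat(np.roll(s["tcp_rot"],-1)).as_matrix();tcp=s["eef_pos"]
g=tcp+[0,0,.019];t=np.radians(20);v=R@np.array([-np.sin(t),0,np.cos(t)])
for n,c in(("S",S),("T",T)):
  print(n,[proj(c,g+v*k).round(1).tolist() for k in(0,.036,.055,.088)])
# collar + boss: low saturation in scene, weighted per row
h=cv2.cvtColor(S["image"],cv2.COLOR_BGR2HSV);x0,y0=428,236
m=((h[...,1]<90)&(h[...,2]>90)).astype(np.uint8)[y0:252,x0:447]
print(m.shape);print("\n".join("".join(".#"[k] for k in r) for r in m))
n,l,st,ce=cv2.connectedComponentsWithStats(m);i=1+np.argmax(st[1:,4]);print(ce[i]+[x0,y0],st[i])
# handle midline: orange = R-B big and B<30
im=S["image"].astype(float)
P=[]
for y in range(233,243):
  xs=np.arange(425,456);b=im[y,425:456,0];r=im[y,425:456,2];w=np.clip(45-b,0,40)*(r>70);P.append((w@xs/max(w.sum(),1),y,w.sum()/40))
P=np.array(P);q=inplane(S,P[:,:2],tcp,R);print(np.c_[P,q[:,[0,2]]].round(1).tolist())
cv2.imwrite("pics/g.png",np.hstack([cv2.resize(S["image"][215:275,410:470],(390,390),interpolation=cv2.INTER_CUBIC),cv2.resize(T["image"][205:265,190:250],(390,390),interpolation=cv2.INTER_CUBIC)]))
E
```

```text
S [[447.3, 229.6], [440.2, 243.1], [436.5, 250.0], [430.2, 261.7]]
T [[199.8, 268.5], [204.3, 264.7], [206.6, 262.7], [210.4, 259.5]]
(16, 19)
...................
...................
...................
...................
...................
.....##............
.....##............
.....###...........
.....####..........
......####...###...
.....##########....
.....#.########....
.....########......
.....######........
.....######........
.....#####.........
[436.30645161 246.80645161] [ 5  5 11 11 62]
[[442.7, 233.0, 7.8, -11.3, -14.2], [442.1, 234.0, 8.0, -12.3, -11.7], [441.8, 235.0, 8.1, -12.7, -9.0], [441.2, 236.0, 8.1, -13.6, -6.5], [440.8, 237.0, 8.1, -14.1, -3.9], [440.3, 238.0, 8.3, -15.0, -1.4], [439.9, 239.0, 7.9, -15.5, 1.4], [439.6, 240.0, 7.7, -15.9, 4.1], [439.3, 241.0, 7.2, -16.0, 7.0], [439.3, 242.0, 5.9, -15.6, 10.1]]
```

View pics/g.png

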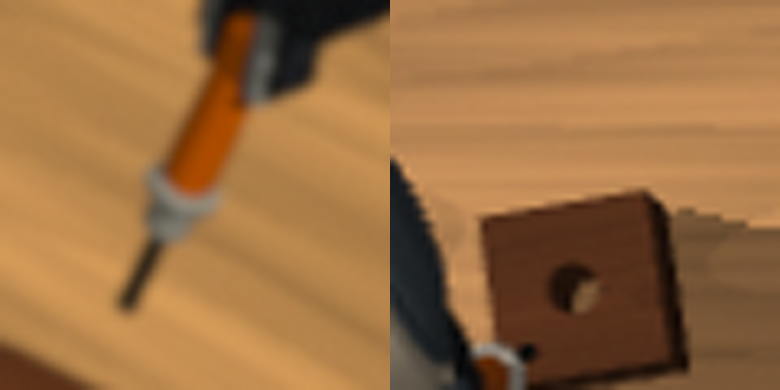

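The views show the tip end at scene (127,305) / top (528,352) and the collar at scene (183,193) / top (497,369). That lets me triangulate the axis.

```bash
python3 - <<'E'
from h import *
import pickle
S,T=pickle.load(open("d5.pkl","rb"));s=observe();R=Ro.from_quat(np.roll(s["tcp_rot"],-1)).as_matrix();tcp=s["eef_pos"]
a=lambda x,y:(410+x/6.5-.42,215+y/6.5-.42);b=lambda x,y:(190+(x-390)/6.5-.42,205+y/6.5-.42)
tip,r1=tri((S,T),(a(127,305),b(528,352)));col,r2=tri((S,T),(a(183,193),b(497,369)))
for X,r in((tip,r1),(col,r2)):print(X.round(4),np.round(r,1),"tool",(R.T@(X-tcp)*1000).round(1))
v=R.T@(col-tip)*1000;print(v,np.linalg.norm(v),"inplane",np.degrees(np.arctan2(v[0],-v[2])),"out",np.degrees(np.arctan2(v[1],-v[2])))
d=pickle.load(open("d0.pkl","rb"))["top"]
E
```

```text
[0.5491 0.2561 0.1098] [0.2 0.2] tool [-32.3  -0.9  62.7]
[0.5377 0.2601 0.1573] [1.5 1.5] tool [-20.2  -0.6  15.2]
[ 12.13649148   0.27098813 -47.45530894] 48.98340746075011 inplane 14.345661853209833 out 0.3271774622405256
```

```bash
python3 - <<'E'
from h import *
import pickle
s=observe();R=Ro.from_quat(np.roll(s["tcp_rot"],-1)).as_matrix()
def hm(S,rows,c0,c1,tcp):
  im=S["image"].astype(float);P=[];xs=np.arange(c0,c1)
  for y in range(*rows):
    b=im[y,c0:c1,0];r=im[y,c0:c1,2];w=np.clip(45-b,0,40)*(r>100);P.append((w@xs/max(w.sum(),1),y,w.sum()/40))
  P=np.array(P);q=inplane(S,P[:,:2],tcp,R);f=np.polyfit(q[:,2],q[:,0],1);print(np.c_[P[:,[0,2]],q[:,[0,2]]].round(1).tolist(),"tilt",np.degrees(np.arctan(-f[0])),np.polyval(f,-19))
print("upright");hm(pickle.load(open("d0.pkl","rb"))["scene"],(264,279),405,430,np.array([.5787,.2468,.0796]))
print("d3");hm(pickle.load(open("d3.pkl","rb")),(232,240),425,455,np.array([.525,.2639,.1795]))
print("d4");hm(pickle.load(open("d4.pkl","rb")),(232,239),425,455,np.array([.5179,.2674,.1769]))
print("d5");hm(pickle.load(open("d5.pkl","rb"))[0],(233,241),425,455,np.array([.5187,.267,.1726]))
E
```

```text
upright
[[418.1, 6.8, 0.1, -37.8], [418.0, 6.9, 0.2, -34.7], [417.8, 6.9, 0.1, -31.5], [417.6, 6.9, 0.1, -28.4], [416.6, 7.8, -2.3, -26.5], [416.7, 7.4, -1.6, -22.9], [417.5, 5.9, 1.3, -18.3], [416.9, 6.8, 0.1, -15.6], [417.0, 6.9, 0.9, -12.0], [417.2, 7.4, 2.1, -8.2], [417.6, 8.0, 3.8, -4.1], [417.7, 8.2, 4.8, -0.3], [417.3, 9.0, 3.9, 2.5], [417.0, 8.3, 3.7, 5.7], [416.3, 7.5, 2.1, 8.2]] tilt -6.152603522863475 0.842299665703576
d3
[[440.9, 7.7, -9.3, -11.4], [440.5, 7.5, -9.8, -8.8], [440.0, 7.7, -10.5, -6.2], [439.6, 7.5, -11.1, -3.6], [439.1, 7.7, -12.0, -1.1], [438.7, 7.8, -12.4, 1.6], [438.2, 7.8, -13.2, 4.1], [438.0, 7.8, -13.2, 7.1]] tilt 13.224934370916573 -7.507532682357606
d4
[[443.9, 7.7, -9.4, -11.6], [443.5, 7.5, -10.0, -9.0], [442.9, 7.6, -11.0, -6.6], [442.6, 7.5, -11.5, -3.9], [442.0, 7.6, -12.5, -1.5], [441.7, 7.5, -12.6, 1.4], [441.5, 7.4, -12.8, 4.2]] tilt 12.957539792918146 -7.930695397819879
d5
[[442.7, 7.8, -11.3, -14.2], [442.1, 8.0, -12.4, -11.7], [441.8, 8.1, -12.8, -9.0], [441.2, 8.1, -13.7, -6.5], [440.8, 8.1, -14.2, -3.9], [440.3, 8.3, -15.1, -1.4], [439.9, 7.9, -15.6, 1.3], [439.6, 7.7, -16.0, 4.1]] tilt 14.431471662108248 -10.322976103178434
```

Best estimate is about 17° with an unbiased method (an upright check gives 0°). One more bend of about 3° in the hole.

```bash
python3 -m creep '[-10,0,5,0,-20,0,15,0,-30,0,28,0,-30,0,42,0,-30,0,46,0,-30,0,46,0]'; python3 -m creep '[0,0,5,0,0,0,10,0,0,0,15,0,0,0,16,0,0,0,16,0]' - 25;  python3 -m creep '[4,0,0,0,7,0,0,0,10,0,0,0,12,0,0,0,12,0,0,0]'; python3 -m creep '[4,0,-10,0,8,0,-20,0,12,0,-30,0,15,0,-40,0,19,0,-50,0,24,0,-64,0,24,0,-64,0,24,0,-64,0]' 0 40
python3 tilt.py d6.pkl
python3 - <<'E'
from h import *
import pickle
S,T=pickle.load(open("d6.pkl","rb"));s=observe();R=Ro.from_quat(np.roll(s["tcp_rot"],-1)).as_matrix();tcp=s["eef_pos"]
im=S["image"].astype(float);P=[]
r0=int(proj(S,tcp+[0,0,.019])[1])+4;c=int(proj(S,tcp)[0]);xs=np.arange(c-18,c+10)
for y in range(r0,r0+9):
    b=im[y,xs,0];w=np.clip(45-b,0,40)*(im[y,xs,2]>100);P.append((w@xs/w.sum(),y,w.sum()/40))
P=np.array(P);q=inplane(S,P[:,:2],tcp,R);print(np.c_[P,q[:,[0,2]]].round(1).tolist())
E
```

```text
time: 14.2
eef_pos: [0.5466, 0.2575, 0.1253]
tcp_rot: [-0.001, 0.157, 0.988, -0.001]
force: [-0.3, -0.3, -1.5]
finger_gap: 0.0165
grip_force: 36.3
time: 14.7
eef_pos: [0.5472, 0.2578, 0.111]
tcp_rot: [-0.0, 0.157, 0.988, -0.0]
force: [0.4, -1.0, -0.9]
finger_gap: 0.0168
grip_force: 36.3
time: 15.2
eef_pos: [0.5362, 0.2616, 0.1117]
tcp_rot: [0.001, 0.157, 0.988, 0.0]
force: [3.1, -1.0, -0.6]
finger_gap: 0.0168
grip_force: 36.4
time: 16.0
eef_pos: [0.5133, 0.2692, 0.1759]
tcp_rot: [0.001, 0.157, 0.988, 0.0]
force: [0.1, 0.2, -0.6]
finger_gap: 0.0163
grip_force: 39.1
t 16.1 pos [0.513  0.2688 0.1746] xang 2.8267 down [-1.e-03 -5.e-04 -1.e+00] F [-0.37 -0.05 -0.95] gap 0.015863829239345803 g 39.09730911254883
shift mm [-196.7 -397.4   -5.3] yaw 0.0001
[449.76036907 228.02139385] [433.11513127 259.16082197]
[[434.9, 250.0, 2.0, -29.4, 32.5], [434.3, 251.0, 2.3, -30.5, 35.0], [433.8, 252.0, 2.7, -31.5, 37.6], [433.3, 253.0, 2.7, -32.2, 40.4], [432.8, 254.0, 2.7, -33.2, 43.0], [432.3, 255.0, 2.8, -34.0, 45.7], [431.7, 256.0, 2.6, -35.2, 48.2], [431.2, 257.0, 2.4, -35.9, 50.9], [430.6, 258.0, 2.3, -37.1, 53.5], [430.1, 259.0, 2.2, -37.9, 56.2], [429.8, 260.0, 1.9, -38.3, 59.1]]
tip-only tilt 19.456392079419484 x@grip -11.339634835012896 grip-tip chord 26.12631801611883 87.03165490752887
[[444.2, 232.0, 8.0, -13.6, -13.5], [443.8, 233.0, 8.0, -14.2, -10.8], [443.2, 234.0, 8.2, -15.1, -8.4], [442.7, 235.0, 8.1, -15.9, -5.8], [442.2, 236.0, 8.0, -16.9, -3.4], [441.7, 237.0, 8.0, -17.6, -0.8], [441.2, 238.0, 7.9, -18.6, 1.7], [440.9, 239.0, 7.6, -18.8, 4.6], [440.7, 240.0, 6.8, -18.5, 7.6]]
```

Tilt is now about 19°, all three estimates agreeing. On to the clock.

```bash
python3 -m creep '[-9,-20,0,0,-27,-58,0,0,-46,-99,0,0,-66,-142,0,0,-87,-185,0,0,-107,-228,0,0,-128,-271,0,0,-148,-314,0,0,-165,-350,0,0,-180,-378,0,0]'
python3 -m creep '[-14,-18,8,0,-14,-18,16,0,-14,-18,22,0,-14,-18,22,0,-14,-18,22,0]'
cat > chk.py <<'E'
from h import *
import pickle
S,T=capture("scene"),capture("top");pickle.dump((S,T),open("d7.pkl","wb"))
s=observe();R=Ro.from_quat(np.roll(s["tcp_rot"],-1)).as_matrix();tcp=s["eef_pos"]
M=np.array([.619,-.184,.0656]);n=np.array([-.325,.106,.940])
tip=tcp+R@[-.0383,-.0005,.061];print("tip",tip.round(4),"rel panel: along n",((tip-M)@n*1000).round(1),"lateral",((tip-M-n*((tip-M)@n))*1000).round(1))
print("pred px",proj(S,tip).round(1),"mark px",proj(S,M).round(1))
to(M+n*.0+.0383*R[:,0]+[0,0,.061],np.pi-.315)
b=blobs(S,-10,8,(262,192,285,212),100);print("red",b[0],b[1])
x,y=proj(S,tip).astype(int);im=S["image"]
for r in range(y-12,y+6):print(r,im[r,x-8:x+10,2].tolist())
cv2.imwrite("pics/last.png",np.hstack([cv2.resize(S["image"][150:220,245:315],(390,390),interpolation=cv2.INTER_CUBIC),cv2.resize(T["image"][190:260,350:420],(390,390),interpolation=cv2.INTER_CUBIC)]))
E
python3 chk.py
```

```text
time: 17.1
eef_pos: [0.5668, -0.149, 0.1741]
tcp_rot: [-0.001, 0.158, 0.987, -0.0]
force: [0.6, 0.6, -1.1]
finger_gap: 0.0167
grip_force: 39.2
time: 17.6
eef_pos: [0.5749, -0.1665, 0.1531]
tcp_rot: [-0.0, 0.156, 0.988, 0.0]
force: [0.6, -0.8, -0.9]
finger_gap: 0.0164
grip_force: 39.2
tip [ 0.6116 -0.1791  0.093 ] rel panel: along n 28.7 lateral [1.9 1.8 0.4]
pred px [276.  193.4] mark px [273.3 202.1]
t 17.7 pos [ 0.5753 -0.1668  0.154 ] xang 2.8281 down [ 1.e-03 -3.e-04 -1.e+00] F [ 0.73  0.21 -1.3 ] gap 0.016427528015155117 g 39.18112814426422
shift mm [-8.6 -2.9 27.4] yaw 0.0015
red [273.24390244 201.80487805] 41
181 [125, 142, 171, 190, 196, 196, 194, 190, 181, 159, 127, 114, 116, 120, 118, 122, 148, 170]
182 [124, 131, 154, 181, 194, 197, 195, 193, 183, 159, 130, 121, 124, 125, 124, 134, 163, 182]
183 [123, 125, 142, 172, 190, 195, 196, 195, 189, 170, 141, 120, 117, 123, 128, 145, 172, 185]
184 [120, 124, 131, 152, 175, 190, 196, 197, 193, 179, 143, 104, 100, 123, 143, 160, 178, 185]
185 [110, 118, 124, 133, 156, 182, 194, 197, 195, 180, 135, 84, 89, 136, 166, 177, 183, 184]
186
[... 512 characters left out ...]
70, 121, 173, 193, 194, 191, 189, 187]
192 [194, 186, 161, 150, 170, 190, 196, 185, 146, 89, 87, 144, 183, 195, 195, 193, 192, 191]
193 [197, 192, 175, 151, 158, 183, 194, 179, 131, 79, 104, 163, 191, 197, 197, 194, 192, 191]
194 [197, 196, 182, 153, 150, 178, 193, 179, 135, 102, 127, 174, 194, 197, 196, 195, 194, 191]
195 [197, 195, 186, 161, 151, 171, 190, 187, 164, 152, 162, 185, 195, 195, 196, 196, 194, 192]
196 [197, 196, 193, 179, 160, 163, 184, 192, 189, 186, 188, 193, 196, 197, 197, 196, 195, 194]
197 [197, 196, 196, 190, 175, 169, 185, 195, 196, 196, 195, 196, 197, 196, 196, 196, 196, 196]
198 [194, 192, 194, 195, 189, 190, 195, 197, 195, 196, 196, 196, 196, 196, 196, 196, 197, 196]
```

```bash
python3 -m creep '[-2,-1,5,0,-5,-2,10,0,-7,-3,15,0,-8,-3,18,0,-8,-3,18,0,-8,-3,18,0,-8,-3,18,0]'; python3 chk.py
```

```text
time: 18.4
eef_pos: [0.5818, -0.173, 0.1356]
tcp_rot: [0.0, 0.157, 0.988, -0.0]
force: [-0.1, 0.3, -1.0]
finger_gap: 0.0169
grip_force: 39.2
tip [ 0.6181 -0.1854  0.0747] rel panel: along n 8.7 lateral [ 1.9 -2.3  0.9]
pred px [272.9 199. ] mark px [273.3 202.1]
t 18.5 pos [ 0.5818 -0.173   0.1357] xang 2.8268 down [ 5.e-04 -2.e-04 -1.e+00] F [-0.04 -0.26  0.23] gap 0.016497114006544984 g 39.18080449104309
shift mm [-0.4  1.1  9.1] yaw 0.0002
red [273.20930233 201.76744186] 43
186 [108, 91, 88, 95, 112, 143, 178, 194, 190, 164, 126, 109, 118, 122, 118, 125, 142, 157]
187 [81, 81, 88, 87, 96, 131, 170, 189, 184, 155, 125, 117, 123, 124, 119, 132, 158, 174]
188 [47, 58, 77, 78, 84, 116, 149, 171, 174, 157, 135, 126, 126, 125, 125, 143, 170, 182]
189 [76, 61, 64, 69, 86, 111, 129, 144, 158, 162, 143, 121, 117, 125, 139, 163, 180, 187]
190 [138, 116, 97, 92, 104, 118, 123, 134, 154, 163, 132, 92, 100, 137, 163, 182, 190, 191]
191 [181, 168, 146, 126, 120, 122, 125, 141, 166, 163, 117, 69, 102, 159, 185, 193, 195, 194]
192 [196, 191, 175, 147, 129, 124, 126, 146, 169, 156, 102, 70, 120, 1
[... 354 characters left out ...]
87, 69, 122, 175, 194, 197, 197, 196, 196]
197 [196, 197, 196, 197, 195, 183, 152, 121, 94, 63, 85, 144, 183, 196, 197, 197, 196, 196]
198 [196, 196, 197, 194, 191, 185, 159, 118, 73, 53, 102, 162, 190, 196, 196, 196, 196, 196]
199 [196, 196, 196, 191, 185, 186, 172, 129, 77, 69, 119, 172, 192, 193, 194, 197, 196, 197]
200 [196, 196, 196, 192, 186, 183, 172, 136, 108, 116, 147, 182, 191, 189, 191, 196, 196, 197]
201 [196, 196, 196, 194, 190, 184, 169, 152, 152, 161, 172, 181, 185, 186, 190, 194, 196, 196]
202 [197, 196, 196, 195, 193, 190, 181, 176, 179, 184, 183, 178, 174, 177, 184, 191, 196, 197]
203 [196, 196, 196, 195, 194, 194, 194, 194, 192, 194, 192, 186, 181, 181, 185, 192, 196, 196]
```

View pics/last.png

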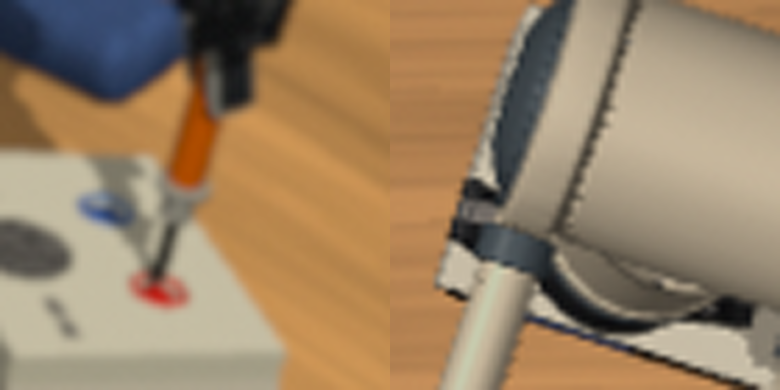

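The tip hangs at scene crop (157,280), just above the red ring (160,290), about 2 mm up-slope of centre. I'll correct by (+2,+1) and advance along the normal, watching the force.

```bash
cat > fr.py <<'E'
from h import *
F=[];T=[]
for i in range(8): capture("scene");s=observe();F.append(s["force"]);T.append(s["ft_torque"])
n=np.array([-.325,.106,.940]);F=np.array(F);print("t",s["time"],"pos",s["eef_pos"].round(4),"F",F.mean(0).round(2),"Fn",(F@n).mean().round(2),"sd",(F@n).std().round(2),"grip",s["grip_force"],s["finger_gap"])
E
python3 -m creep '[1,1,0,0,2,1,0,0,2,1,0,0]' - 60; python3 fr.py; python3 -m creep '[-1,0,3,0,-2,0,6,0,-3,0,8.5,0,-3,0,8.5,0,-3,0,8.5,0]' >/dev/null; python3 fr.py
```

```text
time: 18.8
eef_pos: [0.58, -0.1713, 0.1354]
tcp_rot: [0.0, 0.157, 0.988, -0.0]
force: [0.0, 0.3, -0.3]
finger_gap: 0.0157
grip_force: 58.7
t 19.2 pos [ 0.5802 -0.1714  0.1353] F [-0.23  0.01 -0.9 ] Fn -0.77 sd 0.42 grip 58.67746889591217 0.015490208402129235
t 20.1 pos [ 0.583  -0.1723  0.1268] F [-0.58  0.25  0.07] Fn 0.28 sd 0.36 grip 58.84309530258179 0.015370520273823568
```

```bash
python3 -m creep '[-0.35,0,1,0,-0.7,0,1.9,0,-0.7,0,1.9,0]' >/dev/null; python3 fr.py; python3 -m creep '[-0.35,0,1,0,-0.7,0,1.9,0,-0.7,0,1.9,0]' >/dev/null; python3 fr.py
```

```text
t 20.8 pos [ 0.5837 -0.1726  0.1249] F [-0.77 -0.03  1.18] Fn 1.36 sd 0.46 grip 58.91301870346069 0.01584808667491162
t 21.5 pos [ 0.5843 -0.1728  0.123 ] F [-1.05  0.17  1.75] Fn 2.01 sd 0.38 grip 59.02451276779175 0.015041524619637956
```

```bash
python3 -m creep '[-0.3,0,0.8,0,-0.3,0,0.8,0]' >/dev/null; python3 fr.py; python3 - <<'E'
from h import *
S=capture("scene");s=observe();R=Ro.from_quat(np.roll(s["tcp_rot"],-1)).as_matrix();tcp=s["eef_pos"]
M=np.array([.619,-.184,.0656]);print("mark",proj(S,M))
im=S["image"].astype(float)
for y in range(190,205):print(y,im[y,265:283,1].astype(int).tolist())
P=[]
for y in range(192,200):
    xs=np.arange(268,282);w=np.clip(120-im[y,xs,2],0,None);P.append((w@xs/max(w.sum(),1e-3),y,w.sum()/100))
P=np.array(P);print(P.round(1).tolist())
# handle midline & tilt
g=proj(S,tcp+[0,0,.019]);r0=int(g[1])+4;xs=np.arange(int(g[0])-12,int(g[0])+8);H=[]
for y in range(r0,r0+9):
    w=np.clip(im[y,xs,2]-im[y,xs,1]-70,0,25)*(im[y,xs,0]<45);H.append((w@xs/max(w.sum(),1e-3),y,w.sum()/25))
H=np.array(H);q=inplane(S,H[:,:2],tcp,R);print(np.c_[H,q[:,[0,2]]].round(1).tolist())
E
```

```text
t 22.1 pos [ 0.5846 -0.1729  0.1222] F [-1.29  0.34  2.05] Fn 2.38 sd 0.54 grip 59.08451020717621 0.015449499627952348
mark [273.28714974 202.06506593]
190 [115, 95, 94, 104, 115, 121, 136, 148, 134, 113, 112, 120, 122, 123, 129, 140, 140, 135]
191 [140, 118, 112, 115, 118, 120, 124, 129, 120, 109, 114, 116, 110, 112, 135, 159, 158, 146]
192 [158, 140, 128, 120, 119, 119, 120, 118, 111, 112, 119, 122, 116, 122, 150, 175, 175, 158]
193 [179, 168, 149, 130, 120, 119, 119, 117, 112, 112, 115, 121, 124, 135, 162, 181, 183, 168]
194 [187, 185, 172, 149, 129, 120, 119, 118, 111, 98, 98, 117, 138, 156, 175, 186, 188, 180]
195 [189, 188, 184, 169, 142, 124, 119, 116, 104, 78, 78, 120, 159, 178, 186, 189, 189, 187]
196 [189, 189, 189, 180, 159, 140, 127, 115, 93, 62, 78, 133, 173, 187, 189, 189, 189, 189]
197 [188, 189, 190, 185, 178, 162, 136, 111, 82, 55, 89, 147, 179, 189, 190, 188, 189, 189]
198 [188, 190, 187, 180, 172, 156, 126, 99, 69, 55, 102, 158, 184, 189, 190, 189, 189, 189]
199 [189, 189, 179, 157, 139, 131, 115, 87, 55, 51, 100, 150, 176, 187, 189, 190, 189, 190]
200 [189, 188, 1
[... 216 characters left out ...]
 125, 125, 111, 134, 172, 187, 189, 189]
203 [189, 190, 186, 174, 150, 124, 97, 69, 66, 92, 116, 116, 103, 127, 168, 187, 189, 189]
204 [188, 189, 189, 187, 179, 167, 149, 126, 111, 108, 114, 120, 125, 150, 178, 188, 189, 189]
[[273.8, 192.0, 0.1], [273.7, 193.0, 0.1], [274.3, 194.0, 0.4], [274.3, 195.0, 0.9], [274.1, 196.0, 1.2], [273.9, 197.0, 1.3], [273.7, 198.0, 1.1], [273.5, 199.0, 1.0]]
[[279.9, 178.0, 4.4, -12.6, -13.3], [279.6, 179.0, 4.5, -13.6, -10.5], [279.3, 180.0, 4.6, -14.5, -7.6], [279.0, 181.0, 4.4, -15.6, -4.8], [278.9, 182.0, 4.3, -16.3, -1.9], [278.6, 183.0, 4.4, -17.3, 1.0], [278.2, 184.0, 4.3, -18.5, 3.7], [277.9, 185.0, 4.4, -19.4, 6.6], [277.8, 186.0, 4.0, -20.0, 9.6]]
```

Contact force is about 3.1 N, rising roughly 0.36 N/mm as the button spring should. That puts travel near 5 mm, with the tip inside the red ring. Now hold.

```bash
for i in 1 2 3; do python3 -m creep '[0,0,0,0,0,0,0,0,0,0,0,0,0,0,0,0,0,0,0,0,0,0,0,0,0,0,0,0,0,0,0,0]' >/dev/null; done; python3 fr.py; python3 -c "
from workcell import *
print(sign_off())"
```

```text
t 24.95 pos [ 0.5846 -0.1729  0.1222] F [-1.24 -0.    2.35] Fn 2.62 sd 0.59 grip 59.12276744842529 0.01576734302670086
the job is handed in; nothing more can be done
None
```

I handed the job in with the pin still gripped and pressing the red button at about 3 N. By force and distance moved, the button is roughly 5 mm down, and I held it there for over two seconds; the pin leans about 18–19° against the panel's 20°, and along the way its tip bumped the top of the stand once at about 26 N.

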